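Sweep the copper offcuts into the scrap tray

TASK

Clear the metalworker's board: with your fingertips, sweep the three copper offcuts along the board and over its edge into the red scrap tray. Only push them, never pick them up or carry them or flick them through the air, and leave the finished copper ring on the board, the jar and the file where they are.

Things in the scene. Friction and masses are not known exactly. Their poses are not given: they have to be found in the camera images.
- board: White board on a pale wooden block, fixed: 260 mm (own x) x 180 mm (own y), flat top 40 mm above the bench, no rim. Origin: centre of its underside, at bench height. A tray stands along its +y and its -y edge; the x edges drop to the bench. Offcuts and ring lie in four lanes about 62 mm apart along its x; a push along its y by something up to 45 mm wide stays clear of the next lane.
- scrap_tray: Red, empty open tray, fixed, 270 mm (own x) x 110 mm (own y), 26 mm high (rim 14 mm below the board's top), walls and floor 4 mm; origin: centre of its underside. Axes parallel to the board's. Stands 1 mm from the board's +y or -y edge, its centre 146 mm from the board's. It is where the offcuts belong; it may be on either side of the board.
- finished_tray: Blue open tray, fixed, 270 mm (own x) x 110 mm (own y), 26 mm high (rim 14 mm below the board's top), walls and floor 4 mm; origin: centre of its underside. Axes parallel to the board's. Stands 1 mm from the board's +y or -y edge, its centre 146 mm from the board's. Three finished copper rings lie fixed in it. It is on the side of the board opposite the red tray; no offcut belongs in it.
- bar_end: Offcut 1: square-edged bar end, 26 mm (own x) x 14 mm (own y). Solid copper, lies flat on the board, flat faces up and down, 12 mm high; origin at its centre (6 mm above the board's surface). 
- round_slug: Offcut 2: round slug, 22 mm in diameter. Solid copper, lies flat on the board, flat faces up and down, 12 mm high; origin at its centre (6 mm above the board's surface). 
- hex_slug: Offcut 3: six-sided slug, 24 mm across its corners. Solid copper, lies flat on the board, flat faces up and down, 12 mm high; origin at its centre (6 mm above the board's surface). 
- ring: Finished copper ring, loose, to be left alone: 38 mm outer and 32 mm inner diameter, 14 mm high, lying flat on the board; origin at the centre of its underside.
- jar: Amber glass jar, loose, to be left alone: 56 mm in diameter, 65 mm high, standing on the bench beyond the board's +x edge; origin at the centre of its underside.
- file: Hand file, loose, to be left alone: wooden handle and dark blade, 220 mm long, 24 mm wide, 20 mm high, lying on the bench before the board's -x edge; origin on its underside 90 mm from the handle's end, blade along its own +x.

How it is judged:
At the end, for the whole second after the job is handed in: All three offcuts lie at rest inside the red scrap tray, their centres between its walls and below its rim; the finished ring is within 8 mm, the jar and the file within 10 mm, of where they started (x of bar_end in the frame of scrap_tray between -0.131 and 0.131 m and y of bar_end in the frame of scrap_tray between -0.051 and 0.051 m and z of each of bar_end, round_slug, hex_slug in the frame of scrap_tray below 0.026 m and linear speed of each of bar_end, round_slug, hex_slug below 0.02 m/s and x of round_slug in the frame of scrap_tray between -0.131 and 0.131 m and y of round_slug in the frame of scrap_tray between -0.051 and 0.051 m and x of hex_slug in the frame of scrap_tray between -0.131 and 0.131 m and y of hex_slug in the frame of scrap_tray between -0.051 and 0.051 m and distance of ring from where it was at the start of the episode below 0.008 m and distance of each of jar, file from where it was at the start of the episode below 0.01 m); the robot touches nothing.
It fails at once if an offcut is lifted more than 14 mm off the board (height (world z) of any of bar_end, round_slug, hex_slug above 0.06 m).
It fails at once if an offcut is carried or thrown over the scrap tray: its centre is still at the board's height well out over the tray (25 mm past the board's edge) ((y of bar_end in the frame of scrap_tray between -0.03 and 0.03 m and height (world z) of bar_end above 0.04 m) or (y of round_slug in the frame of scrap_tray between -0.03 and 0.03 m and height (world z) of round_slug above 0.04 m) or (y of hex_slug in the frame of scrap_tray between -0.03 and 0.03 m and height (world z) of hex_slug above 0.04 m)).
It fails at once if the finished copper ring is moved by more than 8 mm (distance of ring from where it was at the start of the episode above 0.008 m).
It fails at once if the amber jar is moved by more than 10 mm (distance of jar from where it was at the start of the episode above 0.01 m).
It fails at once if the file is moved by more than 10 mm (distance of file from where it was at the start of the episode above 0.01 m).
It also fails if it takes over 48 s, if anything falls off the work surface, if the arm or the gripper's body presses on something with over 40 N, if the wrist force passes 120 N, or if a joint passes its speed limit or range.

ROBOT

A 6-joint arm with a two-finger parallel gripper is mounted at the origin on the work surface. World frame = base frame: x ahead of the robot, y to its left, z up, the work surface at z = 0. Lengths are in m, angles in rad, forces in N, time in s.
With the tool pointing down it reaches from about 0.275 to 0.75 m from the base axis. Payload 10.2 kg.
Tool frame: the origin (TCP) lies midway between the tips of the shut fingers; the grasp point (between the pads) lies 19 mm behind it (env.hold_point_z is the distance from the TCP to the grasp point, in m); x points along the fingers, z is the direction in which the jaws open and shut, and the axes are right-handed (so a half turn about x gives the same grasp; the last joint's range is limited). The gripper opens to 85 mm and grips with 20 to 120 N. Pads are 22 mm wide; open, the fingers measure 114 mm over their backs; the gripper's body (76 mm by 85 mm) begins 54 mm behind the grasp point. The pads swing forward as they close: fully open they stand 13 mm farther back than shut.
Start: joints at [-1.41, 0.313, 1.498, -0, 1.331, -0.223], TCP at [0.197, -0.487, 0.231] pointing down, gripper open.
Joint ranges: [-2.94, 2.94], [-0.97, 2.17], [0.19, 2.56], [-1.23, 4.37], [0.02, 3.11], [-2.88, 2.88]. Speed limits (rad/s): [2.39, 2.39, 3.01, 3.14, 3.14, 3.14].

INTERFACE

Orientations are given as a unit quaternion [x, y, z, w].
In Python, from bench import env, kinematics, monitor, eyes, job gives the robot as it stands. The module is installed in compiled form; this text tells all that it offers. Calls block until the motion is done:
- env.reach(position, orientation): joint-space move of the TCP to a pose.
- env.movel(position, velocity=0.15, frame=None, guard=None): straight line of the TCP; frame=None keeps the orientation; velocity is the mean speed in m/s. With guard (N) it stops when the force on the tool has changed by that much, and returns True; else False.
- env.set_joints(angles): joint-space move.
- env.release() and env.close_gripper(effort=None): open the fingers fully, or close them until they stop; effort is the grip in N (None keeps the last).
- env.hold(seconds).
- kinematics.ik(position, orientation): joint angles nearest the present ones, or None.
- monitor.sense(): the state.
- eyes.grab_frame(name): name is "side" or "top"; returns a dict with "frame" (384x512x3 uint8, red, green, blue), "mtx" (3x3 intrinsics, pixels), "k1" (the pictures are not rectified: a ray, as slopes to the right and down, at radius r is drawn at 1 + k1 r^2 times it, then the intrinsics apply), "view" (4x4, takes a point from world to camera coordinates). Camera axes: x right, y down, z forward; pixel columns grow to the right and rows downward; lengths in m; the calibration is good to about 2 mm. A picture is of the moment at which its call begins. There is no depth.
A pose or a line that the arm cannot do raises env.MotionError and nothing moves.
- job.hand_in(): hands the job in, once; it reports no verdict.
The state is a dict: "clock": time; "joints": joint angles; "qvel": joint speeds; "joint_efforts": joint torques, N m; "position": TCP position; "ee_rot": TCP orientation; "contact_force": force on the tool from outside, world axes, zero at the start; "ft_torque": the same for the moment, N m; "finger_gap": opening from 0.0 (shut) to 1.0 (fully open).
Only numpy, scipy, OpenCV 4.12 (cv2) and the standard library are available. Lean on these libraries where they do the work, as an engineer would, in place of code of your own. Each camera call takes 0.05 s, during which the arm holds its last target.

## Working session

There is one attempt and no reset: what is moved stays moved. The work goes in short steps, each a Python script; the robot and the scene stay as the last script left them, time stands still between calls to the robot, and variables do not carry over. Pictures are saved under pics/ and viewed, and the job is handed in when it is done.

```bash
mkdir -p pics
python3 - <<'E'
from bench import env,monitor,eyes
import cv2,pickle
d={}
for n in("top","side"):
    f=eyes.grab_frame(n);d[n]=f;cv2.imwrite(f"pics/{n}0.png",f["frame"][:,:,::-1]);print(n,f["mtx"],f["k1"],f["view"])
pickle.dump(d,open("f0.pkl","wb"))
s=monitor.sense();print(s)
E
```

```text
top [[442.4018592    0.         255.10873398]
 [  0.         442.4018592  191.8521502 ]
 [  0.           0.           1.        ]] -0.10493244922343647 [[-0.00319702 -0.99998886  0.00347139  0.01104473]
 [-0.9812454   0.00246799 -0.19274693  0.58779946]
 [ 0.19273621 -0.00402251 -0.98124236  0.82967124]
 [ 0.          0.          0.          1.        ]]
side [[405.22962919   0.         265.93980051]
 [  0.         405.22962919 186.34556943]
 [  0.           0.           1.        ]] 0.0373011245990313 [[ 0.89928354 -0.43736229  0.0018286  -0.49021888]
 [-0.33218529 -0.68573133 -0.64763066  0.21985471]
 [ 0.28450316  0.58179616 -0.76195222  0.60207457]
 [ 0.          0.          0.          1.        ]]
{'clock': 0.1, 'joints': array([-1.41037924e+00,  3.13378562e-01,  1.49834449e+00, -2.17281542e-05,
        1.33105034e+00, -2.23433182e-01]), 'qvel': array([ 0.00038167, -0.00170701, -0.00141538,  0.00041136, -0.00156365,
       -0.00121526]), 'joint_efforts': array([ 1.91722022e-03, -4.12906337e+01, -2.60139763e+01, -2.12774803e-04,
        3.09549381e-03, -1.49048714e-05]), 'position': array([ 0.1965375 , -0.48656805,  0.2308065 ]), 'ee_rot': array([ 0.39574255,  0.58648603, -0.39514409,  0.58590368]), 'contact_force': array([-0.31652216,  0.92128166,  0.58639209]), 'ft_torque': array([-0.00429315,  0.0100059 , -0.03292572]), 'finger_gap': 1.000403461981037}
```

View pics/top0.png

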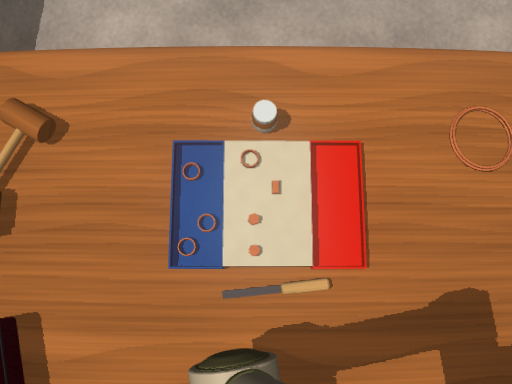

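View pics/side0.png

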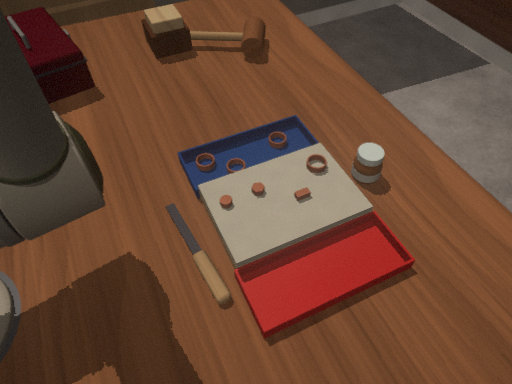

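The top view (up is world +x, right is world −y) shows the red tray on the right at columns 312–366. The ring is at (250,158), the bar at (276,187) and the two slugs at (254,219) and (255,250). The jar is at (265,115) and the file at about (275,289). The side view agrees. Next I'll measure the positions.

```bash
cat > h.py <<'E'
import numpy as np,cv2
def undist(f,uv):
    K=f["mtx"]; D=np.array([f["k1"],0,0,0,0.])
    return cv2.undistortPoints(np.array(uv,float).reshape(-1,1,2),K,D).reshape(-1,2)
def pix2w(f,uv,z):
    n=undist(f,uv); V=f["view"];R=V[:3,:3];c=-R.T@V[:3,3]
    d=np.c_[n,np.ones(len(n))]@R
    return c+d*((z-c[2])/d[:,2])[:,None]
def w2pix(f,P):
    V=f["view"];r,_=cv2.Rodrigues(V[:3,:3])
    return cv2.projectPoints(np.array(P,float).reshape(-1,1,3),r,V[:3,3],f["mtx"],np.array([f["k1"],0,0,0,0.]))[0].reshape(-1,2)
def copper(f):
    h=cv2.cvtColor(f["frame"],cv2.COLOR_RGB2HSV)
    return ((h[...,1]>70)&((h[...,0]<25)|(h[...,0]>172))).astype(np.uint8)
E
python3 - <<'E'
import pickle;from h import *
d=pickle.load(open("f0.pkl","rb"))
t=d["top"]
fr=t["frame"].astype(int)
m=((fr.min(2)>140)&(fr.max(2)-fr.min(2)<60)).astype(np.uint8)
for n,f in d.items():
    fr=f["frame"].astype(int)
    m=((fr.min(2)>120)&(fr.max(2)-fr.min(2)<60)).astype(np.uint8)
    roi=np.zeros_like(m)
    if n=="top": roi[125:280,215:320]=1
    else: roi[140:260,195:375]=1; roi[:185,350:]=0
    c=max(cv2.findContours(m*roi,0,2)[0],key=cv2.contourArea)
    r=cv2.minAreaRect(pix2w(f,c.reshape(-1,2),.04)[:,:2].astype(np.float32)*1000);print(n,"board",r)
    hull=cv2.convexHull(c);bm=np.zeros_like(m);cv2.fillConvexPoly(bm,hull,1)
    q=copper(f)*bm
    N,L,S,C=cv2.connectedComponentsWithStats(q)
    for i in range(1,N):
        if S[i,4]>15:
            ys,xs=np.where(L==i)
            w=pix2w(f,np.c_[xs,ys],.052)*1000
            print(n,C[i].round(1),S[i].tolist(),"z52",w.mean(0).round(1)[:2],"min",w.min(0).round(0)[:2],"max",w.max(0).round(0)[:2])
    x0,y0,x1,y1=(160,100,380,300) if n=="top" else (150,100,420,330)
    cv2.imwrite(f"pics/z_{n}.png",cv2.resize(f["frame"][y0:y1,x0:x1,::-1],None,fx=3 if n=="top" else 2.6,fy=3 if n=="top" else 2.6,interpolation=cv2.INTER_CUBIC)[:600,:800])
E
```

```text
top board ((571.4107055664062, -14.654983520507812), (180.9912872314453, 256.9443664550781), 89.78388214111328)
top [293.5 141. ] [286, 141, 16, 1, 16] z52 [695.8 -70.4] min [696. -86.] max [696. -55.]
top [309.7 152.7] [309, 144, 2, 19, 21] z52 [ 670.8 -103.2] min [ 651. -104.] max [ 689. -102.]
top [249.3 157.8] [240, 149, 20, 19, 174] z52 [660.  21.] min [641.   1.] max [679.  40.]
top [310.5 181.9] [310, 169, 2, 26, 46] z52 [ 609.1 -103.1] min [ 584. -105.] max [ 636. -102.]
top [275.5 186.6] [272, 180, 8, 14, 111] z52 [599.7 -31.9] min [586. -39.] max [613. -25.]
top [311.6 230.6] [311, 208, 2, 51, 70] z52 [ 510.3 -102.8] min [ 456. -104.] max [ 556. -101.]
top [253.3 218.4] [247, 213, 13, 12, 119] z52 [534.8  13.2] min [524.   2.] max [546.  26.]
top [253.8 249.9] [248, 244, 12, 12, 114] z52 [472.4  12.2] min [462.   2.] max [484.  24.]
side board ((570.804931640625, -16.527511596679688), (178.27252197265625, 259.5246276855469), 89.84574127197266)
side [316.2 163.2] [306, 154, 21, 20, 263] z52 [657.5  16.3] min [636.  -7.] max [680.  41.]
side [257.6 188.5] [251, 182, 14, 14, 153] z52 [532.6   8.1] min [520.  -8.] max [546.  23.]
side [301.9 193.5] [294, 187, 17, 14, 158] z52 [597.6 -36.2] min [583. -47.] max [613. -25.]
side [225.4 201.2] [219, 195, 13, 14, 149] z52 [470.3   6.4] min [460.  -9.] max [483.  21.]
```

View pics/z_top.png

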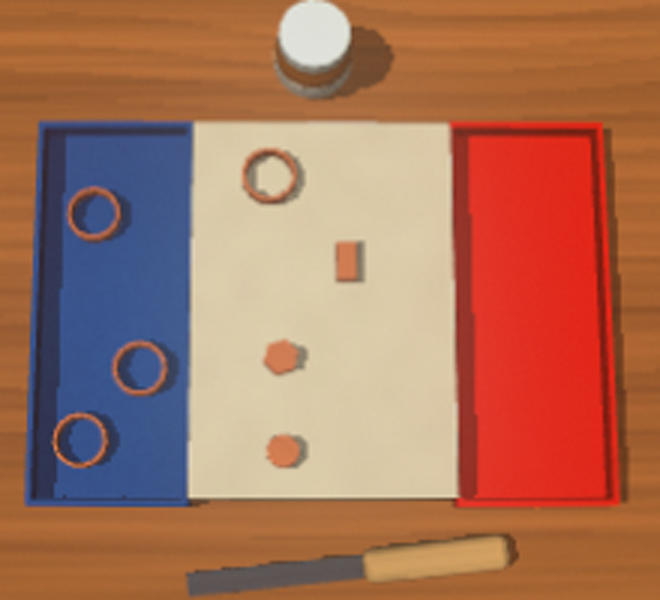

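The board is axis-aligned with its centre at about (571, −15), so the red-side edge is at y≈−105 mm. The measured positions in mm are bar (600, −32), hex (535, 14), round (472, 13) and ring (660, 21). The lane spacing of about 62 mm and the object sizes match the description. I'll push along −y with the fingers shut and the jaw axis along x, hex first.

```bash
cat >> h.py <<'E'
from scipy.spatial.transform import Rotation as Ro
from bench import env,kinematics,monitor,eyes,job
Q=None
def pickq(s=1):
    R=np.column_stack([(0,0,-1),(0,s,0),(s,0,0)]); return Ro.from_matrix(R).as_quat()
def st(tag):
    s=monitor.sense();print(tag,round(s["clock"],2),s["position"].round(4),s["contact_force"].round(1),round(s["finger_gap"],3))
def look(name):
    f=eyes.grab_frame("top");g=eyes.grab_frame("side")
    cv2.imwrite(f"pics/{name}.png",np.hstack([cv2.resize(f["frame"][90:310,150:390],(400,367)),cv2.resize(g["frame"][100:330,150:420],(400,341)) if 0 else cv2.resize(g["frame"][100:347,150:420],(400,367))])[:,:,::-1])
def push(x,y0,y1,q):
    env.reach([x,y0,.12],q); st("above")
    hit=env.movel([x,y0,.043],velocity=.08,guard=8); st(f"down {hit}")
    if hit: return
    hit=env.movel([x,y1,.043],velocity=.05,guard=30); st(f"pushed {hit}")
E
python3 - <<'E'
from h import *
for s in(1,-1):
    for p in([.535,.055,.12],[.535,-.097,.043],[.6,.02,.12],[.472,.055,.043]):
        print(s,kinematics.ik(p,pickq(s)))
E
```

```text
1 [-1.15521416e-01  4.53122005e-01  1.60503961e+00 -4.44089210e-16
  1.08343104e+00 -1.15521416e-01]
1 [-3.94921462e-01  5.73884139e-01  1.64683963e+00 -4.44089210e-16
  9.20868884e-01 -3.94921462e-01]
1 [-1.61637419e-01  5.77636866e-01  1.40165844e+00 -4.44089210e-16
  1.16229735e+00 -1.61637419e-01]
1 [-1.31251654e-01  4.56776476e-01  1.85429596e+00 -4.44089210e-16
  8.30520214e-01 -1.31251654e-01]
-1 None
-1 [-3.94921462e-01  5.73884139e-01  1.64683963e+00 -4.44089210e-16
  9.20868884e-01  2.74667119e+00]
-1 None
-1 None
```

Run:
```python
from h import *
env.close_gripper(20); st("closed")
push(.5348,.052,-.090,pickq())
look("hex1")
```

```text
closed 0.87 [ 0.1966 -0.4868  0.2313] [-0.1  0.1 -1.6] -0.0
above 3.17 [0.535  0.0513 0.1201] [-0.1 -0.9  0.5] -0.004
down False 4.28 [0.5351 0.052  0.0435] [ 0.2 -0.3 -0.3] 0.0
pushed False 7.28 [ 0.5348 -0.0899  0.043 ] [-0.3  0.7  0.2] -0.002
```

View pics/hex1.png

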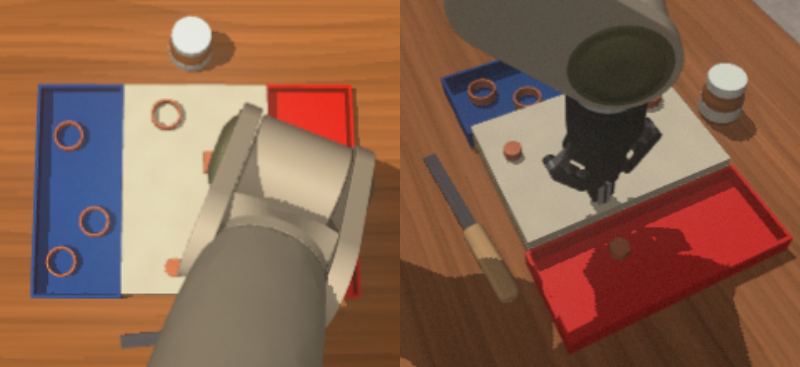

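The hex slug lies in the red tray, at about (620,248) in the right-hand view. The round slug, bar and ring look undisturbed. Next come the bar and the round slug.

Run:
```python
from h import *
env.movel([.5348,-.088,.12],velocity=.15)
push(.5995,.010,-.092,pickq())
look("bar1")
```

```text
above 8.58 [0.5991 0.0105 0.1187] [-0.   0.4 -0.1] 0.002
down False 9.7 [0.5998 0.01   0.0436] [ 0.3  0.5 -0.2] 0.003
pushed False 11.89 [ 0.5995 -0.0918  0.043 ] [-0.2 -0.5  1.2] -0.002
```

View pics/bar1.png

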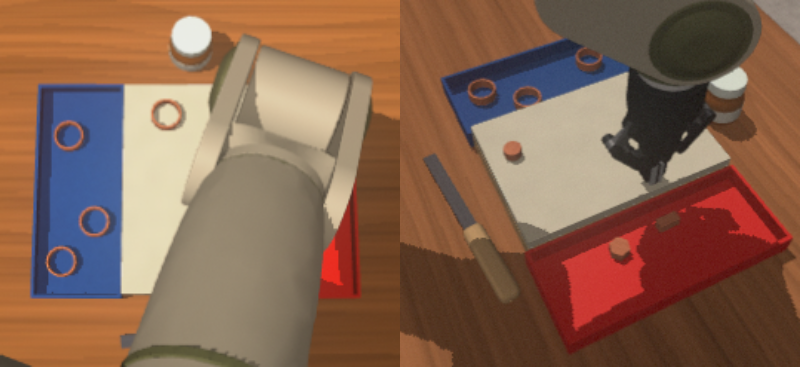

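The bar is in the tray at about (668,221) in the right-hand view. The ring, jar and round slug haven't moved.

Run:
```python
from h import *
env.movel([.5995,-.088,.12],velocity=.15)
push(.4722,.052,-.091,pickq())
look("rnd1")
env.movel([.4722,-.088,.13],velocity=.15)
env.set_joints([-1.41,.313,1.498,0,1.331,-.223]); env.hold(.5); st("home")
look("end")
import pickle
d={n:eyes.grab_frame(n) for n in("top","side")};pickle.dump(d,open("f1.pkl","wb"))
```

```text
above 13.44 [0.4731 0.0513 0.1199] [ 0.4 -0.6 -0.9] 0.002
down False 14.56 [0.4725 0.052  0.0434] [-0.4 -0.4 -0.3] -0.0
pushed False 17.57 [ 0.4722 -0.0909  0.043 ] [-0.5  0.3 -0.3] -0.003
home 20.7 [ 0.1968 -0.4866  0.2311] [ 0.7 -0.1 -0.4] -0.002
```

View pics/end.png

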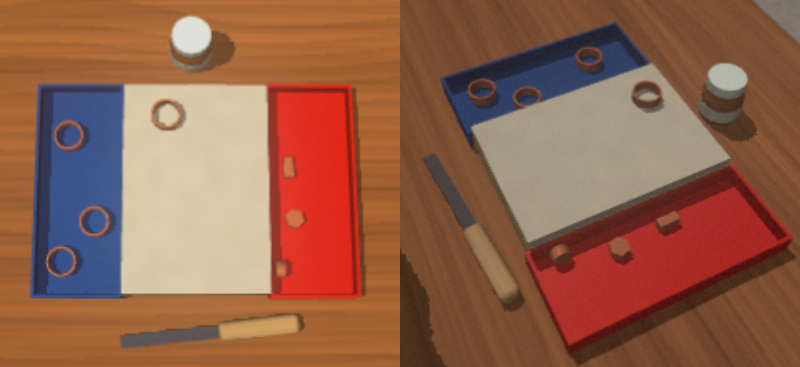

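All three offcuts are in the red tray and the board holds only the ring. The round slug, at about (282,268) on the left and (560,254) on the right, seems to lean against or stand by the board-side wall. I'll triangulate it and check the things that should not have moved.

Run:
```python
import pickle;from h import *
a=pickle.load(open("f0.pkl","rb"));d=pickle.load(open("f1.pkl","rb"))
for n in d:
    df=np.abs(a[n]["frame"].astype(int)-d[n]["frame"]).max(2)>40
    N,L,S,C=cv2.connectedComponentsWithStats(df.astype(np.uint8))
    print(n,[(C[i].round(1).tolist(),S[i].tolist()) for i in range(1,N) if S[i,4]>12])
    f=d[n]
    x0,y0=(300,170) if n=="top" else (235,235)
    cv2.imwrite(f"pics/zz_{n}.png",cv2.resize(f["frame"][y0:y0+110,x0:x0+(80 if n=="top" else 110),::-1],None,fx=5,fy=5,interpolation=cv2.INTER_CUBIC))
i=[cv2.imread(f"pics/zz_{n}.png") for n in("top","side")];cv2.imwrite("pics/zz.png",np.hstack(i)[:, :800])
```

```text
top [([276.3, 186.8], [272, 180, 10, 14, 124]), ([323.0, 189.9], [319, 184, 9, 13, 98]), ([254.6, 218.7], [248, 213, 15, 12, 131]), ([326.8, 220.8], [321, 216, 13, 11, 109]), ([255.4, 249.9], [249, 245, 14, 11, 131]), ([320.1, 250.6], [316, 245, 9, 12, 81])]
side [([258.4, 189.9], [252, 183, 14, 15, 170]), ([302.5, 195.0], [294, 188, 18, 15, 185]), ([226.3, 202.4], [220, 195, 14, 16, 167]), ([330.7, 250.7], [322, 242, 18, 17, 172]), ([298.8, 269.6], [291, 260, 16, 18, 153]), ([256.3, 268.6], [252, 265, 10, 9, 59]), ([261.2, 278.6], [254, 274, 14, 10, 88])]
```

View pics/zz.png

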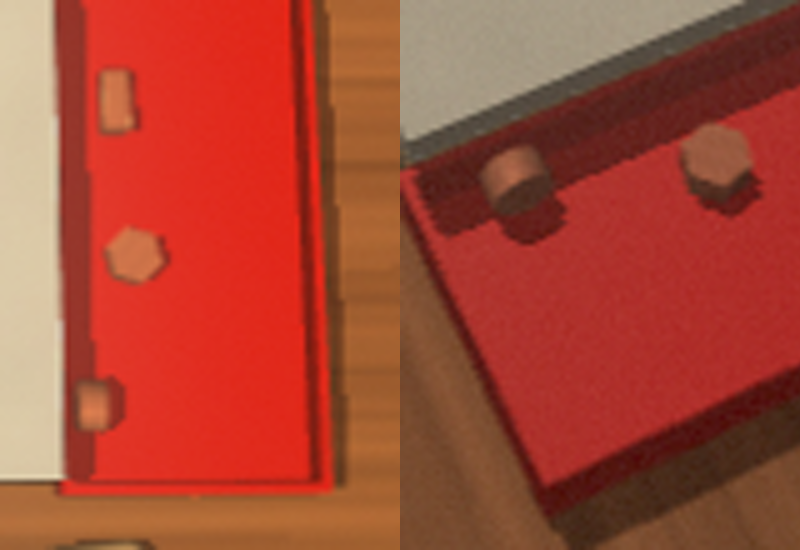

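Run:
```python
from h import *
env.hold(1.0)
import pickle
d0=pickle.load(open("f1.pkl","rb"));t=eyes.grab_frame("top");s=eyes.grab_frame("side")
for a,b in((d0["top"],t),(d0["side"],s)): print("diff",(np.abs(a["frame"].astype(int)-b["frame"]).max(2)>40).sum())
def tri(u,v):
    P=[f["view"][:3] for f in(t,s)]
    X=cv2.triangulatePoints(P[0],P[1],undist(t,[u]).T,undist(s,[v]).T);return (X[:3]/X[3]).ravel()*1000
print("round",tri((319,251),(258,271)))
for n,u,v,z in (("round",(319,251),(258,271),.02),("hex",(327,221),(298,268),.016),("bar",(323.3,190),(331,249),.016)):
    print(n,"top",(pix2w(t,[u],z)*1000).round(1),"side",(pix2w(s,[v],z)*1000).round(1))
st("t")
```

```text
diff 0
diff 0
round [ 471.70544525 -121.69701701   16.00482452]
round top [[ 471.5 -121.1   20. ]] side [[ 470.8 -123.7   20. ]]
hex top [[ 533.7 -140.2   16. ]] side [[ 532.2 -145.    16. ]]
bar top [[ 599.5 -134.5   16. ]] side [[ 599.2 -137.9   16. ]]
t 22.0 [ 0.1968 -0.4866  0.2311] [ 0.  -0.4 -0.4] -0.002
```

Run:
```python
from bench import job
job.hand_in()
```

```text
the job is handed in; nothing more can be done
```

I swept the hex slug, the bar end and the round slug one after another along −y over the board's edge into the red tray. I pushed with the fingers shut, at 50 mm/s, then moved the arm back to its start and handed in at about 22 s. The hand-in gave no verdict.

**Offcuts:** My last pictures show all three inside the red tray. The hex slug and the bar lie flat on the tray floor. The round slug stands on its rim by the board-side wall, at about (472, −122, 16) mm. That puts it about 39 mm off the tray's centre line, against a limit of 51 mm, and about 16 mm high, against a limit of 26 mm.

**At rest:** Two pairs of pictures taken about 1 s apart showed no difference, so nothing was moving.

**Ring, jar and file:** Compared with the starting pictures, only the offcuts' old and new places changed, so these three stayed where they were. The tool never came up against anything during the pushes (contact force stayed under about 2 N).

**Disagreement:** The two cameras differ by about 2–5 mm in y, mostly from the hand-picked points and the calibration. None of these differences brings an offcut near a limit.

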